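# Clamp the glass shelf and lock the set bolt with its jam nut

### The job

Turn the set bolt of the shelf clamp clockwise by its T-handle until its foot bears lightly on the glass shelf. Then run the jam nut below the handle all the way down against the clamp's threaded boss and pull it up hand-tight to lock the setting. Use no force beyond that on either one, don't shift the glass, and leave the other things on the counter alone.

Things in the scene. Friction and masses are not known exactly. Their poses are not given: they have to be found in the camera images.
- clamp: Aluminium C-shaped bench clamp fixed to the counter. Origin on the counter, on the bolt's vertical axis, z up. Base 130 (x -60 to +70) x 110 x 12 mm, rubber pad with top at z = 15 mm. A column at x = 48 to 70 mm carries an arm 44 mm wide, top at z = 70 mm, back over the axis, where the threaded boss sits in it.
- glass: Loose pane of glass shelf, 165 (x) x 200 (y) x 8 mm, 0.55 kg, lying on the clamp's rubber pad under the bolt (top at z = 23 mm). Origin: centre of its underside.
- bolt: Set bolt on the clamp's axis: black foot 20 mm across, 12 mm steel shank, T-handle on top. Origin: centre of the foot's underside; x along the T-handle, z up. It starts about 1.2 to 2.8 mm (0.5 to 1.1 rad of turning) above the glass. Clockwise seen from above lowers it, 16 mm a turn.
- tee (a point): Centre of the bolt's T-handle, a steel bar 50 mm long (x), 10 mm thick (y), 14 mm high, 109 mm above the foot's underside; can be gripped across its thickness. It turns with about 0.05 N m until the foot meets the glass, then stiffens over some tenths of a radian: 0.15 to 0.3 N m is enough, 0.5 too much. It stays where left.
- nut: Steel jam nut on the bolt below the T-handle: hub 30 mm across, 24 mm high, with a cross bar (x) 10 mm thick, 12 mm high, a 20 mm ball on each end, 144 mm over all, its centre line 19 mm above the hub's underside. Origin: centre of the hub's underside, on the axis; z up. It starts about 8 to 16 mm (half to one turn) above the boss. Clockwise seen from above lowers it, 16 mm a turn.
- nut_end_a (a point): Centre of the ball on the +x end of the jam nut's bar, 62 mm from the axis. The bar can be pushed round by a fingertip near its end. The nut runs down with under 0.1 N m, does not turn the bolt and stays where left; on meeting the boss it stiffens steeply (within 0.1 rad): 0.4 to 0.8 N m (8 to 16 N sideways, 50 mm from the axis) is hand-tight, over 1.1 N m too much.
- nut_end_b (a point): Centre of the ball on the -x end of the jam nut's bar, 62 mm from the axis.
- screwdriver: Bystander: screwdriver lying beside the clamp.
- spanner: Bystander: steel spanner lying beside the clamp.
- jar: Bystander: small white jar, 48 mm across, 50 mm high.
- spare_nut: Bystander: small round steel spacer, 24 mm across, 12 mm high.
- mug: Bystander: white mug, 80 mm across, 90 mm high.
- tube: Bystander: black bottle, 44 mm across, 140 mm high.
- lotion: Bystander: yellow bottle, 60 mm across, 150 mm high.
- boss: Threaded boss of the clamp: dark steel cylinder 36 mm across, fixed in the arm; its flat top, on which the jam nut seats, is at z = 78 mm over the counter. Its origin and axes are the clamp's (on the counter, on the bolt's axis).
Mind the look-alikes: they are no part of the job. What is shaped like the clamp but orange is not meant.

How it is judged (in metres and radians):
On the way, in this order (a step that is already met when the one before it is completed fails the run):
1. the bolt's foot bears on the glass (over 5 N) (contact force between bolt and glass above 5 N), for 0.2 s.
2. the jam nut is pulled tight on the boss (over 30 N) (contact force between nut and boss above 30 N), for 0.3 s.
At the end, for the whole second after the job is handed in: The bolt's foot presses on the glass with more than 5 N, the jam nut presses on the boss with more than 30 N, both at rest, and the glass lies within 10 mm of where it started (contact force between bolt and glass above 5 N and contact force between nut and boss above 30 N and distance of glass from where it was at the start of the episode below 0.01 m and angular speed of each of nut, bolt below 0.05 rad/s); the robot touches nothing.
It fails at once if the bolt is forced against the glass (over 80 N) (contact force between bolt and glass above 80 N).
It fails at once if the jam nut is overtightened (over 140 N on the boss) (contact force between nut and boss above 140 N).
It fails at once if a bystander is moved by more than 30 mm (distance of any of screwdriver, spanner, jar, spare_nut, mug, tube, lotion from where it was at the start of the episode above 0.03 m).
It also fails if it takes over 67 s, if anything falls off the work surface, if the arm or the gripper's body presses on something with over 40 N, if the wrist force passes 120 N, or if a joint passes its speed limit or range.

### The arm

A 6-joint arm with a two-finger parallel gripper is mounted at the origin on the work surface. World frame = base frame: x ahead of the robot, y to its left, z up, the work surface at z = 0. Lengths are in m, angles in degrees, forces in N, time in s.
With the tool pointing down it reaches from about 0.3 to 0.75 m from the base axis. Payload 8.5 kg.
Tool frame: the origin (TCP) lies midway between the tips of the shut fingers; the grasp point (between the pads) lies 19 mm behind it (env.tcp_to_grasp is the z of the grasp point in the tool frame, in m); z points along the fingers, y is the line along which they close (so a half turn about z gives the same grasp; the last joint's range is limited). The gripper opens to 85 mm and grips with 20 to 120 N. Pads are 22 mm wide; open, the fingers measure 114 mm over their backs; the gripper's body (76 mm by 85 mm) begins 54 mm behind the grasp point. The pads swing forward as they close: fully open they stand 13 mm farther back than shut.
Start: joints at [-78.111, 21.807, 74.336, -0, 83.858, -12.336], TCP at [0.226, -0.502, 0.231] pointing down, gripper open.
Joint ranges: [-178.18, 178.18], [-50.72, 133.34], [12.68, 142.11], [-81.47, 261.47], [9.98, 163.14], [-165.26, 165.26]. Speed limits (degrees/s): [136.94, 136.94, 180, 180, 180, 180].

### API

Orientations are given as a 3x3 rotation matrix whose columns are the frame's x, y, z axes.
In Python, from rig import env, imaging, job, models gives the robot as it stands. The module is installed in compiled form; this text tells all that it offers.
- The arm moves only by the tool jog_arm, never from a script. Its argument "plan" is text: rows parted by semicolons, each of 7 numbers parted by spaces: the turn, a rotation vector about the tool's x, y, z in degrees, then the shift along the tool's x, y, z in cm, then the closure in counts, from 0 (fully open) to 255 (shut). In form: rx ry rz x y z claw; .... A call has 1 to 10 rows; each row shifts and turns the commanded pose from where the row before left it, along the tool's axes as they then stand; what a row does not reach is not made up. A row lasts 1/12 s, in which the tool goes at most 41.7 mm and 7.16 degrees, less where a joint would pass 70% of its speed; a pose out of reach is approached as far as the arm can. A call with a gripper value outside its range is refused whole. The fingers move at their own pace and stop on an object; "grip_force" is the grip in N (left out, the last holds). Time passes only in rows, so rows that do not move let the fingers close. It gives the time, the measured TCP pose, the force, the opening and the grip force at its end, in the units of the state.
- env.observe(): the state, without advancing time (a new reading comes with each control period).
- imaging.get_image(name): name is "side" or "top" or "wrist"; returns a dict with "pixels" (480x640x3 uint8, red, green, blue), "depth" (480x640 float32, m along the optical axis (not along the pixel's ray), 0 where there is no reading), "fov_y" (degrees; the focal length in pixels is half the picture's height over the tangent of half this angle, whatever the lens; pixels are square), "cx", "cy" (the principal point, pixels), "world_from_camera" (4x4, takes a point from camera to world coordinates). Camera axes: x right, y down, z forward; pixel columns grow to the right and rows downward; lengths in m; the calibration is good to about 2 mm. A picture is of the moment at which its call begins.
- job.close_job(): hands the job in; it is judged then, once.
Trained networks look in the newest picture that a camera, given by its name, has taken for a name from the list of things; names that differ only in an ending like _2 or _b are one class to them, and where a whole thing is asked for, a point or a joint stands for the part that bears it (a point fixed in the world has none). Each returns a list of dicts, best first, with "confidence" (0 to 1); they miss things now and then, are a little off and sometimes report something else, mostly with a low value. They report only what shows in the picture. A call takes as long as a camera call. They do not tell look-alikes from the thing itself.
- models.outline_of(camera, query): "region" (480x640 bool, what is visible of it) and "bbox" ([centre column, centre row, width, height] in pixels, round what is visible of it).
- models.tip_of(camera, query): "at" ([column, row] in pixels: a listed point, or the origin of a listed thing).
The state is a dict: "time_s": time; "q": joint angles; "qvel": joint speeds; "joint_efforts": joint torques, N m; "position": TCP position; "tool_rot": TCP orientation; "ft_force": force on the tool from outside, world axes, zero at the start; "wrist_torque": the same for the moment, N m; "grip_width": finger opening in m; "gripper_force": force on a finger pad.
Only numpy, scipy, OpenCV 4.12 (cv2) and the standard library are available. Lean on these libraries where they do the work, as an engineer would, in place of code of your own. Each camera call takes 0.05 s, during which the arm holds its last target. There are 200 camera calls.

## Working session

There is one attempt and no reset: what is moved stays moved. The work goes in short steps, Python scripts to look and compute and a tool call to move; the robot and the scene stay as the last step left them, time stands still between calls to the robot, and variables do not carry over. Pictures are saved under pics/ and viewed, at most 10 in all, crops included, and the job is handed in when it is done.

Besides the shell and the picture viewer there is one more tool, called after "Call:" as a command line: name --argument value ..., lists and objects as JSON in quotes. jog_arm: Moves the arm, as the interface text tells. Its arguments: {"type":"object","properties":{"plan":{"type":"string"},"grip_force":{"type":"number"}},"required":["plan"]}

```bash
mkdir -p pics; cat > h.py <<'E'
import numpy as np, cv2
from rig import env, imaging, job, models
def px2w(im,u,v,d=None):
    f=240/np.tan(np.radians(im['fov_y'])/2)
    if d is None:
        p=im['depth'][int(v)-2:int(v)+3,int(u)-2:int(u)+3]; d=np.median(p[p>0])
    T=np.array(im['world_from_camera'])
    return (T@[(u-im['cx'])/f*d,(v-im['cy'])/f*d,d,1])[:3]
E
python3 - <<'E'
from h import *
o=[]
for c in ['top','side']:
    im=imaging.get_image(c)
    o.append(im['pixels'])
    for q in ['bolt','tee','nut_end_a','nut','clamp','glass']:
        for r in models.tip_of(c,q)[:3]:
            u,v=r['at']
            try:print(c,q,round(r['confidence'],2),np.round([u,v]),np.round(px2w(im,u,v),3))
            except Exception as e:print(c,q,r['at'],e)
    cv2.imwrite(f'pics/{c}.png',im['pixels'][:,:,::-1])
s=env.observe();print(s['time_s'],np.round(s['tool_rot'],3),s['position'],env.tcp_to_grasp)
E
```

```text
top bolt 0.53 [324. 216.] [ 0.503 -0.033  0.117]
top nut_end_a 0.84 [312. 233.] [ 0.465 -0.008  0.119]
top nut_end_a 0.73 [324. 172.] [ 0.621 -0.036  0.01 ]
top nut_end_a 0.59 [343. 181.] [ 0.58  -0.073  0.114]
top nut 0.83 [326. 211.] [ 0.51  -0.037  0.14 ]
top nut 0.54 [326. 216.] [ 0.501 -0.036  0.134]
top clamp 0.98 [326. 217.] [ 0.497 -0.038  0.132]
top glass 0.85 [332. 234.] [ 0.477 -0.056  0.021]
side bolt 0.6 [298. 236.] [ 0.514 -0.032  0.03 ]
side bolt 0.56 [295. 214.] [ 0.513 -0.024  0.103]
side bolt 0.51 [468. 226.] [ 0.205 -0.268  0.034]
side tee 0.67 [299. 196.] [ 0.612 -0.17   0.006]
side tee 0.49 [477. 189.] [ 0.207 -0.273  0.137]
side tee 0.17 [308. 221.] [ 0.467 -0.008  0.119]
side nut_end_a 0.93 [445. 196.] [ 0.262 -0.238  0.117]
side nut_end_a 0.8 [310. 225.] [ 0.461 -0.004  0.114]
side nut_end_a 0.76 [284. 190.] [ 0.571 -0.065  0.118]
side nut 0.92 [472. 203.] [ 0.208 -0.261  0.108]
side nut 0.64 [299. 215.] [ 0.502 -0.024  0.106]
side nut 0.2 [316. 239.] [ 0.479 -0.052  0.022]
side clamp 0.91 [464. 234.] [ 0.205 -0.259  0.014]
side clamp 0.89 [297. 243.] [ 0.508 -0.02   0.022]
side glass 0.74 [319. 238.] [ 0.475 -0.06   0.021]
0.7 [[ 0.912  0.41   0.   ]
 [ 0.41  -0.912 -0.   ]
 [ 0.     0.    -1.   ]] [ 0.22566477 -0.5015531   0.23133832] -0.0187
```

View pics/top.png

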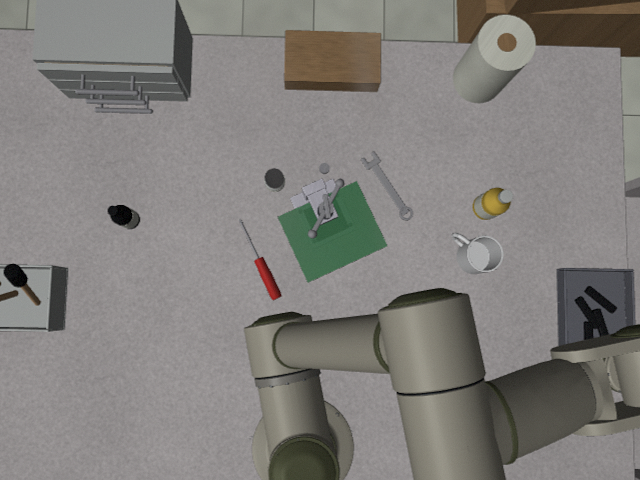

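View pics/side.png

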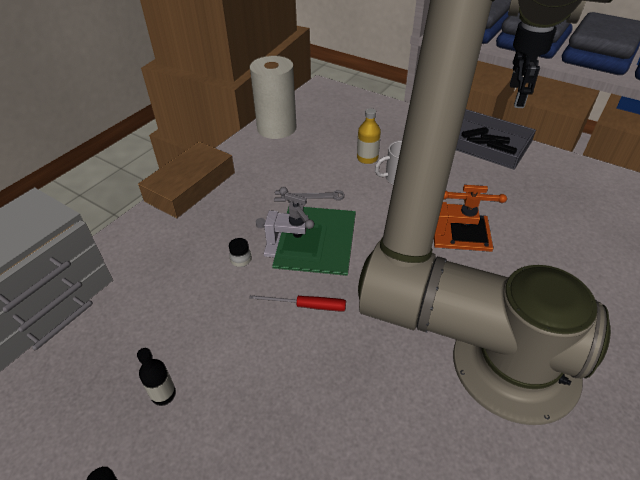

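The green glass and grey clamp are at about (324,215) in the top view, next to the orange look-alike. The bolt axis is near (0.515,-0.037). I'm moving above it for a wrist view.

Call:
jog_arm --plan "0 0 0 3.2 -2.2 -0.5 0;0 0 0 3.2 -2.2 -0.5 0;0 0 0 3.2 -2.2 -0.5 0;0 0 0 3.2 -2.2 -0.5 0;0 0 0 3.2 -2.2 -0.5 0;0 0 0 3.2 -2.2 -0.5 0;0 0 0 3.2 -2.2 -0.5 0;0 0 0 3.2 -2.2 -0.5 0;0 0 0 3.2 -2.2 -0.5 0;0 0 0 3.2 -2.2 -0.5 0"

```text
time_s: 1.53
position: [0.4278, -0.1678, 0.2818]
tool_rot: [[0.912, 0.41, 0.0], [0.41, -0.912, -0.0], [0.0, 0.0, -1.0]]
ft_force: [0.2, -0.4, 0.3]
grip_width: 0.0852
gripper_force: 0.0
```

Call:
jog_arm --plan "0 0 0 3.2 -2.2 0 0;0 0 0 3.2 -2.2 0 0;0 0 0 3.2 -2.2 0 0;0 0 0 3.2 -2.2 0 0;0 0 0 0 0 0 0"

```text
time_s: 1.95
position: [0.5098, -0.0319, 0.2811]
tool_rot: [[0.91, 0.416, 0.001], [0.416, -0.91, 0.002], [0.001, -0.001, -1.0]]
ft_force: [-0.3, 0.5, 0.1]
grip_width: 0.0856
gripper_force: 0.0
```

```bash
python3 - <<'E'
from h import *
c='wrist'
im=imaging.get_image(c)
for q in ['tee','nut_end_a','nut','clamp','bolt']:
    for r in models.tip_of(c,q)[:3]:
        u,v=r['at']
        try:print(c,q,round(r['confidence'],2),np.round([u,v]),np.round(px2w(im,u,v),3))
        except Exception as e:print(c,q,r['at'],e)
cv2.imwrite(f'pics/w1.png',im['pixels'][:,:,::-1])
s=env.observe();print(s['time_s'],np.round(s['tool_rot'],3),s['position'],s['q']);print(np.round(im['world_from_camera'],3))
E
```

```text
wrist tee 0.67 [336. 224.] [ 0.522 -0.043  0.14 ]
wrist nut_end_a 0.9 [384. 176.] [ 0.575 -0.066  0.119]
wrist nut_end_a 0.59 [279. 252.] [ 0.469 -0.008  0.118]
wrist nut 0.72 [328. 212.] [ 0.524 -0.035  0.116]
wrist nut 0.38 [328. 222.] [ 0.521 -0.036  0.14 ]
wrist clamp 0.97 [330. 193.] [ 0.535 -0.032  0.076]
wrist clamp 0.94 [380. 428.] [ 0.268 -0.235  0.066]
wrist clamp 0.22 [262.  93.] [0.595 0.071 0.049]
wrist bolt 0.65 [331. 200.] [ 0.534 -0.033  0.107]
2.25 [[ 0.913  0.409  0.   ]
 [ 0.409 -0.913 -0.   ]
 [-0.     0.    -1.   ]] [ 0.50746285 -0.03793385  0.28144518] [-1.76202719e+01  1.57556299e+01  7.50750948e+01 -9.23748800e-03
  8.91634629e+01  4.82595502e+01]
[[ 0.416 -0.86  -0.295  0.584]
 [-0.909 -0.394 -0.135  0.002]
 [ 0.     0.324 -0.946  0.423]
 [ 0.     0.     0.     1.   ]]
```

View pics/w1.png

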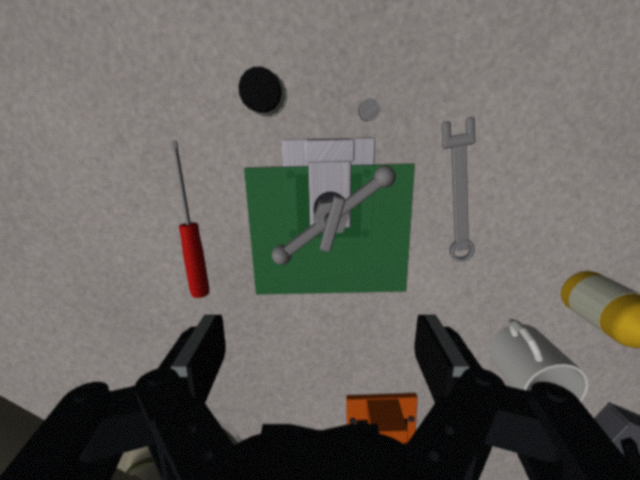

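The wrist view shows the tee at about (331,224), tilted from the nut bar, which runs from (279,252) to (384,176). I'll fit both from depth.

```bash
cat >> h.py <<'E'
def fit(c='wrist',cen=(0.520,-0.038)):
    im=imaging.get_image(c)
    f=240/np.tan(np.radians(im['fov_y'])/2); d=im['depth'].astype(float)
    v,u=np.mgrid[:480,:640]
    P=np.stack([(u-im['cx'])/f*d,(v-im['cy'])/f*d,d],-1)@np.array(im['world_from_camera'])[:3,:3].T+np.array(im['world_from_camera'])[:3,3]
    P=P[d>0]; r=np.hypot(P[:,0]-cen[0],P[:,1]-cen[1])
    for n,m in [('tee',(r<.035)&(P[:,2]>.129)&(P[:,2]<.16)),('nut',(r<.085)&(r>.035)&(P[:,2]>.095)&(P[:,2]<.127))]:
        q=P[m]
        if len(q)<15: print(n,len(q));continue
        R=cv2.minAreaRect((q[:,:2]*1000).astype(np.float32))
        mu=q[:,:2].mean(0); w,V=np.linalg.eigh(np.cov((q[:,:2]-mu).T)); a=V[:,1]
        print(n,len(q),'rect',np.round(R[0],1),np.round(R[1],1),'mean',np.round(mu*1000,1),'ang',round(np.degrees(np.arctan2(a[1],a[0]))%180,1),'z',np.round(np.percentile(q[:,2],[5,50,95])*1000,1))
E
python3 - <<'E'
from h import *
fit()
s=env.observe();print(s['time_s'],s['position'],s['q'][5])
E
```

```text
tee 693 rect [520.3 -39.4] [49.8 11.6] mean [521.5 -38.9] ang 9.7 z [134.2 140.1 141.4]
nut 1126 rect [520.3 -39.6] [ 19.5 142.3] mean [526.7 -41.7] ang 152.8 z [110.7 115.6 119.3]
2.3 [ 0.50748567 -0.0379158   0.28147639] 48.262801434405326
```

Call:
jog_arm --plan "0 0 0 1.1 0.6 3.9 0;0 0 7.1 0 0 4 0;0 0 7.1 0 0 4 0;0 0 0 0 0 2.1 40;0 0 0 0 0 0 60;0 0 0 0 0 0 60" --grip_force 20

```text
time_s: 2.8
position: [0.5203, -0.0386, 0.1416]
tool_rot: [[0.985, 0.174, -0.001], [0.174, -0.985, 0.0], [-0.001, -0.0, -1.0]]
ft_force: [-0.6, -0.2, 0.1]
grip_width: 0.0652
gripper_force: 0.0
```

```bash
python3 - <<'E'
from h import *
s=env.observe();print(s['time_s'],s['position'],s['q'][5],np.round(s['tool_rot'],3),s['ft_force'],s['wrist_torque'])
fit()
E
```

```text
2.8 [ 0.52026547 -0.03855201  0.14155325] 62.74983037449567 [[ 0.985  0.174 -0.001]
 [ 0.174 -0.985  0.   ]
 [-0.001 -0.    -1.   ]] [-0.57153415 -0.21915521  0.13572848] [ 0.03126191  0.00160036 -0.0244403 ]
tee 2616 rect [519.5 -38.6] [47.7 67.8] mean [522.2 -36.7] ang 106.0 z [136.3 140.3 157.2]
nut 3120 rect [520.6 -40.3] [ 19.6 141.7] mean [533.9 -45.2] ang 153.0 z [109.5 115.5 119.1]
```

Call:
jog_arm --plan "0 0 0 0 0.05 2 130;0 0 0 0 0 0 200;0 0 0 0 0 0 255;0 0 0 0 0 0 255;0 0 0 0 0 0 255;0 0 0 0 0 0 255" --grip_force 40

```text
time_s: 3.35
position: [0.5211, -0.0383, 0.123]
tool_rot: [[0.985, 0.174, 0.003], [0.174, -0.985, -0.0], [0.003, 0.001, -1.0]]
ft_force: [-0.9, 2.1, 6.8]
grip_width: 0.0099
gripper_force: 39.0
```

```bash
cat > s.py <<'E'
from h import *
s=env.observe();print(round(s['time_s'],2),np.round(s['position'],4),'q6',round(s['q'][5],1),'yaw',round(np.degrees(np.arctan2(s['tool_rot'][1][0],s['tool_rot'][0][0])),2),np.round(s['ft_force'],1),np.round(s['wrist_torque'],3),'j',np.round(s['joint_efforts'],2),s['grip_width'],s['gripper_force'])
E
python3 s.py
```

```text
3.35 [ 0.5211 -0.0383  0.123 ] q6 62.7 yaw 10.03 [-0.9  2.1  6.8] [ 0.234  0.145 -0.039] j [-7.700e-01 -4.058e+01 -1.802e+01 -2.600e-01 -3.700e-01 -2.000e-02] 0.009854532128685364 39.037227630615234
```

Call:
jog_arm --plan "0 0 6 0 0 0.02 255;0 0 6 0 0 0.02 255;0 0 6 0 0 0.02 255;0 0 6 0 0 0.03 255;0 0 0 0 0 0 255"

```text
time_s: 3.77
position: [0.5211, -0.0382, 0.122]
tool_rot: [[0.969, -0.247, 0.003], [-0.247, -0.969, -0.0], [0.003, -0.0, -1.0]]
ft_force: [0.3, 2.1, 5.6]
grip_width: 0.0098
gripper_force: 39.1
```

```bash
python3 s.py
```

```text
3.77 [ 0.5211 -0.0382  0.122 ] q6 87.1 yaw -14.28 [0.3 2.1 5.6] [ 0.337  0.066 -0.072] j [ -0.95 -41.38 -18.18  -0.41  -0.28   1.32] 0.00981207628170209 39.078572431681096
```

Call:
jog_arm --plan "0 0 3 0 0 0.015 255;0 0 3 0 0 0.015 255"

```text
time_s: 3.93
position: [0.5211, -0.0382, 0.1217]
tool_rot: [[0.939, -0.344, 0.003], [-0.344, -0.939, -0.0], [0.003, -0.001, -1.0]]
ft_force: [0.3, 3.0, 6.5]
grip_width: 0.0095
gripper_force: 39.1
```

```bash
python3 s.py
```

```text
3.93 [ 0.5211 -0.0382  0.1217] q6 92.9 yaw -20.1 [0.3 3.  6.5] [0.38  0.152 0.062] j [ -1.15 -41.09 -18.09  -0.42  -0.31  -0.9 ] 0.009457961983318238 39.10966157913208
```

Call:
jog_arm --plan "0 0 3 0 0 0.015 255;0 0 3 0 0 0.015 255"

```text
time_s: 4.1
position: [0.5211, -0.0381, 0.1214]
tool_rot: [[0.898, -0.44, 0.003], [-0.44, -0.898, -0.0], [0.003, -0.001, -1.0]]
ft_force: [-0.5, 2.5, 5.8]
grip_width: 0.0096
gripper_force: 39.1
```

```bash
python3 s.py
```

```text
4.1 [ 0.5211 -0.0381  0.1214] q6 98.9 yaw -26.1 [-0.5  2.5  5.8] [0.39  0.06  0.041] j [ -1.24 -40.95 -18.03  -0.45  -0.33  -0.81] 0.00961732028242014 39.13732588291168
```

Call:
jog_arm --plan "0 0 3 0 0 0.015 255;0 0 3 0 0 0.015 255"

```text
time_s: 4.27
position: [0.5211, -0.0381, 0.1212]
tool_rot: [[0.847, -0.531, 0.003], [-0.531, -0.847, -0.0], [0.003, -0.001, -1.0]]
ft_force: [-1.0, 2.7, 6.6]
grip_width: 0.0093
gripper_force: 39.2
```

```bash
python3 s.py
```

```text
4.27 [ 0.5211 -0.0381  0.1212] q6 104.9 yaw -32.11 [-1.   2.7  6.6] [ 0.425  0.138 -0.001] j [ -1.33 -40.83 -17.98  -0.48  -0.35  -0.81] 0.009332082791413163 39.162325859069824
```

Call:
jog_arm --plan "0 0 3 0 0 0.015 255;0 0 3 0 0 0.015 255"

```text
time_s: 4.43
position: [0.5211, -0.0381, 0.1209]
tool_rot: [[0.787, -0.617, 0.003], [-0.617, -0.787, -0.0], [0.002, -0.002, -1.0]]
ft_force: [-1.0, 2.5, 6.7]
grip_width: 0.0096
gripper_force: 39.2
```

```bash
python3 s.py
```

```text
4.43 [ 0.5211 -0.0381  0.1209] q6 110.9 yaw -38.1 [-1.   2.5  6.7] [0.429 0.12  0.029] j [ -1.42 -40.72 -17.91  -0.52  -0.36  -0.81] 0.009565161942508286 39.186381697654724
```

Call:
jog_arm --plan "0 0 3 0 0 0.015 255;0 0 3 0 0 0.015 255"

```text
time_s: 4.6
position: [0.5212, -0.0381, 0.1206]
tool_rot: [[0.718, -0.696, 0.003], [-0.696, -0.718, -0.0], [0.002, -0.002, -1.0]]
ft_force: [-0.5, 3.2, 7.0]
grip_width: 0.0097
gripper_force: 39.2
```

```bash
python3 s.py
```

```text
4.6 [ 0.5212 -0.0381  0.1206] q6 116.9 yaw -44.11 [-0.5  3.2  7. ] [0.484 0.099 0.038] j [ -1.5  -40.61 -17.85  -0.55  -0.36  -0.81] 0.00966794701148538 39.20897841453552
```

Call:
jog_arm --plan "0 0 2 0 0 0.01 255;0 0 2 0 0 0.01 255"

```text
time_s: 4.77
position: [0.5212, -0.0381, 0.1205]
tool_rot: [[0.668, -0.744, 0.003], [-0.744, -0.668, -0.0], [0.002, -0.002, -1.0]]
ft_force: [0.7, 4.0, 7.7]
grip_width: 0.0092
gripper_force: 39.3
```

```bash
python3 s.py
```

```text
4.77 [ 0.5212 -0.0381  0.1205] q6 120.8 yaw -48.06 [0.7 4.  7.7] [0.502 0.132 0.036] j [ -1.6  -40.25 -17.69  -0.59  -0.39  -0.48] 0.009167020861323903 39.28839683532715
```

Call:
jog_arm --plan "0 0 2 0 0 0.01 255;0 0 2 0 0 0.01 255"

```text
time_s: 4.93
position: [0.5212, -0.038, 0.1204]
tool_rot: [[0.615, -0.788, 0.003], [-0.789, -0.615, -0.0], [0.002, -0.002, -1.0]]
ft_force: [-0.9, 3.2, 8.6]
grip_width: 0.0098
gripper_force: 39.9
```

```bash
python3 s.py
```

```text
4.93 [ 0.5212 -0.038   0.1204] q6 124.8 yaw -52.05 [-0.9  3.2  8.6] [0.506 0.208 0.123] j [ -1.79 -39.5  -17.51  -0.56  -0.5   -0.41] 0.009787855091027564 39.925334276631474
```

Call:
jog_arm --plan "0 0 2 0 0 0 255;0 0 1.5 0 0 0 255"

```text
time_s: 5.1
position: [0.5212, -0.038, 0.1204]
tool_rot: [[0.566, -0.824, 0.003], [-0.824, -0.566, -0.0], [0.002, -0.003, -1.0]]
ft_force: [-0.2, 4.1, 8.0]
grip_width: 0.0096
gripper_force: 41.8
```

```bash
python3 s.py
```

```text
5.1 [ 0.5212 -0.038   0.1204] q6 128.3 yaw -55.53 [-0.2  4.1  8. ] [0.516 0.142 0.269] j [-1.910e+00 -4.010e+01 -1.766e+01 -5.300e-01 -4.100e-01 -4.000e-02] 0.009562160725583425 41.83704949915409
```

Call:
jog_arm --plan "0 0 1.5 0 0 0 255;0 0 1 0 0 0 255"

```text
time_s: 5.27
position: [0.5212, -0.038, 0.1204]
tool_rot: [[0.53, -0.848, 0.003], [-0.848, -0.53, -0.0], [0.002, -0.003, -1.0]]
ft_force: [-0.4, 2.0, 6.9]
grip_width: 0.0094
gripper_force: 43.4
```

```bash
python3 s.py
```

```text
5.27 [ 0.5212 -0.038   0.1204] q6 130.8 yaw -57.99 [-0.4  2.   6.9] [0.562 0.075 0.334] j [ -2.01 -40.21 -17.66  -0.5   -0.38   0.19] 0.0094415377755981 43.4256711602211
```

Call:
jog_arm --plan "0 0 0 0 0 0 255;0 0 0 0 0 0 255;0 0 0 0 0 0 150;0 0 0 0 0 0 130;0 0 0 0 0 0 130;0 0 0 0 0 -2 130;0 0 0 0 0 -3 130"

```text
time_s: 5.85
position: [0.5192, -0.0381, 0.167]
tool_rot: [[0.53, -0.848, -0.006], [-0.848, -0.53, 0.002], [-0.004, 0.004, -1.0]]
ft_force: [-0.2, 0.6, -0.4]
grip_width: 0.0417
gripper_force: 0.0
```

```bash
python3 - <<'E'
import s
from h import *
fit(cen=(.5207,-.0388))
E
```

```text
5.85 [ 0.5192 -0.0381  0.167 ] q6 130.8 yaw -57.99 [-0.2  0.6 -0.4] [-0.054 -0.002  0.024] j [  0.23 -40.03 -18.22  -0.    -1.54   0.  ] 0.04171744355802222 0.0
tee 1487 rect [520.  -40.3] [11.7 50. ] mean [521.2 -42.1] ang 124.6 z [134.5 137.2 138.3]
nut 2185 rect [521.6 -41.2] [ 19.3 139. ] mean [539.6 -50.9] ang 151.7 z [110.4 115.5 119.1]
```

Call:
jog_arm --plan "0 0 -7.1 0 0 0 255;0 0 -7.1 0 0 0 255;0 0 -7.1 0 0 0 255;0 0 -7.1 0 0 0 255;0 0 -7.1 0 0 0 255;0 0 -7.1 0 0 0 255;0 0 -7.1 0 0 0 255;0 0 -7.1 0 0 0 255;0 0 -7.1 0 0 0 255;0 0 -7.1 0 0 0 255"

```text
time_s: 6.73
position: [0.5204, -0.0384, 0.1685]
tool_rot: [[0.973, 0.231, 0.0], [0.231, -0.973, -0.0], [0.0, 0.0, -1.0]]
ft_force: [-0.2, 0.3, -0.1]
grip_width: -0.0002
gripper_force: 0.0
```

Call:
jog_arm --plan "0 0 -7.1 0 0 0 255;0 0 -7.1 0 0 0 255;0 0 -7.1 0 0 0 255;0 0 -7.1 0 0 0 255;0 0 -7.1 0 0 0 255;0 0 -7.1 0 0 0 255;0 0 -7.1 0 0 0 255;0 0 -7.1 0 0 0 255;0 0 -7.1 0 0 0 255;0 0 -7.1 0 0 0 255"

```text
time_s: 7.57
position: [0.5205, -0.0384, 0.1685]
tool_rot: [[0.098, 0.995, 0.0], [0.995, -0.098, -0.0], [-0.0, 0.0, -1.0]]
ft_force: [0.0, 0.1, 0.3]
grip_width: -0.0001
gripper_force: 0.0
```

Call:
jog_arm --plan "0 0 -7.1 0 0 0 255;0 0 -7.1 0 0 0 255;0 0 -7.1 0 0 0 255;0 0 -7.1 0 0 0 255;0 0 -7.1 0 0 0 255;0 0 -7.1 0 0 0 255;0 0 -7.1 0 0 0 255;0 0 -7.1 0 0 0 255;0 0 -7.1 0 0 0 255;0 0 -4.9 0 0 0 255"

```text
time_s: 8.4
position: [0.5204, -0.0384, 0.1685]
tool_rot: [[-0.892, 0.451, 0.0], [0.451, 0.892, -0.0], [-0.0, -0.0, -1.0]]
ft_force: [0.0, 0.5, -0.4]
grip_width: 0.0
gripper_force: 0.0
```

```bash
python3 s.py
```

```text
8.4 [ 0.5204 -0.0384  0.1685] q6 -80.4 yaw 153.17 [ 0.   0.5 -0.4] [-0.061  0.003  0.025] j [  0.   -43.   -20.92  -0.    -0.     0.86] 2.4601162034131264e-05 0.0
```

Call:
jog_arm --plan "0 0 0 2.5 -1.7 0 255;0 0 0 2.5 -1.7 0 255;0 0 0 0 0 3.4 255;0 0 0 0 0 3.4 255;0 0 0 0 0.5 0 255;0 0 0 0 0 0 255"

```text
time_s: 8.9
position: [0.4627, -0.0408, 0.1004]
tool_rot: [[-0.89, 0.457, -0.002], [0.457, 0.89, 0.001], [0.002, -0.0, -1.0]]
ft_force: [-0.9, -0.5, 0.9]
grip_width: 0.0
gripper_force: 0.0
```

```bash
python3 s.py; python3 - <<'E'
from h import *
fit(cen=(.5205,-.0388))
im=imaging.get_image('wrist');cv2.imwrite('pics/w2.png',im['pixels'][:,:,::-1])
E
```

```text
8.9 [ 0.4627 -0.0408  0.1004] q6 -82.5 yaw 152.83 [-0.9 -0.5  0.9] [0.006 0.03  0.056] j [-2.100e-01 -3.661e+01 -1.520e+01 -1.000e-02 -2.300e-01  1.100e-01] 9.598187840247971e-06 0.0
tee 0
nut 4034 rect [460.  -23.3] [49.5 36.4] mean [460.5 -23.5] ang 61.9 z [107.4 115.8 124.8]
```

View pics/w2.png

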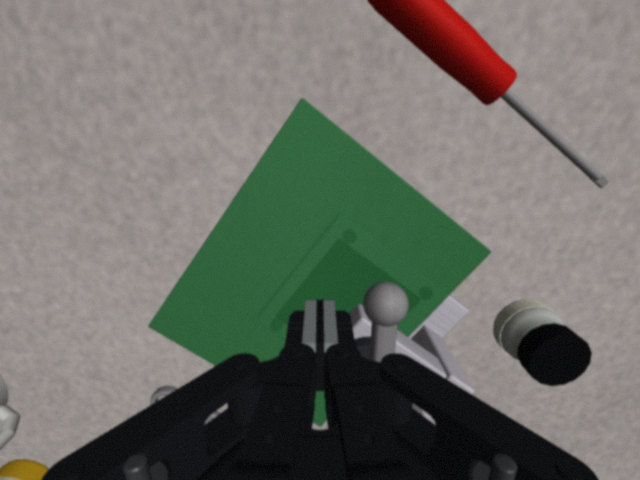

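Call:
jog_arm --plan "0 0 7 0.3 0.63 0.03 255;0 0 7 0.3 0.63 0.03 255;0 0 7 0.3 0.63 0.03 255;0 0 7 0.3 0.63 0.03 255;0 0 7 0.3 0.63 0.03 255"

```text
time_s: 9.42
position: [0.4729, -0.008, 0.1008]
tool_rot: [[-0.462, 0.887, 0.003], [0.887, 0.462, -0.001], [-0.002, 0.002, -1.0]]
ft_force: [-0.5, -1.1, 0.0]
grip_width: 0.0001
gripper_force: 0.5
```

```bash
cat > p.py <<'E'
from h import *
s=env.observe();R=np.array(s['tool_rot']);C=np.array([.5205,-.0388])
d=np.r_[np.array(s['position'])[:2]-C,0];F=R.T@np.array(s['ft_force'])
print(round(s['time_s'],2),'yaw',round(np.degrees(np.arctan2(R[1,0],R[0,0])),1),'q6',round(s['q'][5],1),'rel tool mm',np.round(R.T@d*1000,1),'z',round(s['position'][2],4),'F tool',np.round(F,1))
E
python3 p.py
```

```text
9.42 yaw 117.5 q6 -42.8 rel tool mm [ 49.3 -28.   -0.2] z 0.1008 F tool [-0.7 -0.9 -0. ]
```

Call:
jog_arm --plan "0 0 7 0.3 0.63 0.04 255;0 0 7 0.3 0.63 0.04 255;0 0 7 0.3 0.63 0.04 255;0 0 7 0.3 0.63 0.04 255;0 0 7 0.3 0.63 0.04 255;0 0 7 0.3 0.63 0.04 255;0 0 7 0.3 0.63 0.04 255;0 0 7 0.3 0.63 0.04 255;0 0 7 0.3 0.63 0.04 255;0 0 7 0.3 0.63 0.04 255"

```text
time_s: 10.25
position: [0.534, 0.0164, 0.097]
tool_rot: [[0.675, 0.737, 0.003], [0.737, -0.675, -0.0], [0.001, 0.002, -1.0]]
ft_force: [-0.9, 0.2, 1.9]
grip_width: 0.0001
gripper_force: 0.6
```

```bash
python3 p.py; python3 - <<'E'
from h import *
for c in ['top','side']:
    im=imaging.get_image(c)
    for r in models.tip_of(c,'nut_end_a')[:3]:
        u,v=r['at'];print(c,round(r['confidence'],2),np.round([u,v]),np.round(px2w(im,u,v),3))
E
```

```text
10.25 yaw 47.5 q6 31.5 rel tool mm [ 49.8 -27.3   0. ] z 0.097 F tool [-0.4 -0.8 -1.9]
top 0.75 [425. 328.] [ 0.271 -0.247  0.122]
top 0.72 [449. 384.] [ 0.157 -0.298  0.121]
top 0.47 [349. 225.] [ 0.485 -0.088  0.114]
side 0.73 [268. 215.] [0.555 0.016 0.112]
side 0.62 [445. 196.] [ 0.262 -0.241  0.116]
side 0.59 [324. 201.] [ 0.477 -0.085  0.113]
```

Call:
jog_arm --plan "0 0 7 0.3 0.63 0.03 255;0 0 7 0.3 0.63 0.03 255;0 0 7 0.3 0.63 0.03 255;0 0 7 0.3 0.63 0.03 255;0 0 7 0.3 0.63 0.03 255;0 0 7 0.3 0.63 0.03 255;0 0 7 0.3 0.63 0.03 255;0 0 7 0.3 0.63 0.03 255;0 0 7 0.3 0.63 0.03 255;0 0 7 0.3 0.63 0.03 255"

```text
time_s: 11.28
position: [0.5763, -0.0326, 0.0926]
tool_rot: [[0.925, -0.379, -0.0], [-0.379, -0.925, 0.0], [-0.0, -0.0, -1.0]]
ft_force: [-1.0, 2.1, -0.6]
grip_width: 0.0002
gripper_force: 0.9
```

```bash
python3 p.py
```

```text
11.28 yaw -22.3 q6 97.3 rel tool mm [ 49.3 -26.9  -0. ] z 0.0926 F tool [-1.7 -1.6  0.6]
```

Call:
jog_arm --plan "0 0 7 0.3 0.63 0.03 255;0 0 7 0.3 0.63 0.03 255;0 0 7 0.3 0.63 0.03 255;0 0 7 0.3 0.63 0.03 255;0 0 7 0.3 0.63 0.03 255;0 0 7 0.3 0.63 0.03 255;0 0 7 0.3 0.63 0.03 255;0 0 7 0.3 0.63 0.03 255"

```text
time_s: 11.95
position: [0.5569, -0.0827, 0.0903]
tool_rot: [[0.203, -0.979, 0.001], [-0.979, -0.203, 0.0], [-0.0, -0.001, -1.0]]
ft_force: [0.1, 2.2, -0.1]
grip_width: 0.0001
gripper_force: 0.7
```

```bash
python3 p.py; python3 - <<'E'
from h import *
for c in ['side']:
    im=imaging.get_image(c)
    for r in models.tip_of(c,'nut_end_a')[:3]:
        u,v=r['at'];print(c,round(r['confidence'],2),np.round([u,v]),np.round(px2w(im,u,v),3))
E
```

```text
11.95 yaw -78.3 q6 147.8 rel tool mm [ 50.4 -26.8   0. ] z 0.0903 F tool [-2.1 -0.5  0.1]
side 0.95 [305. 195.] [ 0.532 -0.087  0.105]
side 0.78 [444. 194.] [ 0.266 -0.242  0.118]
side 0.68 [287. 230.] [0.499 0.026 0.106]
```

Call:
jog_arm --plan "0 0 0 0 -0.5 0 255;0 0 0 0 0 -3.8 255;0 0 0 0 0 -3.8 255;0 0 0 -2.5 1.6 0 255;0 0 0 -2.5 1.6 0 255;0 0 -7 0 0 0 255;0 0 -7 0 0 0 255;0 0 -7 0 0 0 255;0 0 -7 0 0 0 255;0 0 -7 0 0 0 255"

```text
time_s: 12.88
position: [0.521, -0.0389, 0.1661]
tool_rot: [[0.737, -0.675, 0.001], [-0.675, -0.737, -0.0], [0.001, -0.0, -1.0]]
ft_force: [0.1, 0.4, 0.0]
grip_width: 0.0001
gripper_force: 0.0
```

Call:
jog_arm --plan "0 0 -7 0 0 0 255;0 0 -7 0 0 0 255;0 0 -7 0 0 0 255;0 0 -7 0 0 0 255;0 0 -7 0 0 0 255;0 0 -7 0 0 0 255;0 0 -7 0 0 0 255;0 0 -7 0 0 0 255;0 0 -7 0 0 0 255;0 0 -7 0 0 0 255"

```text
time_s: 13.72
position: [0.521, -0.0389, 0.166]
tool_rot: [[0.887, 0.462, 0.001], [0.462, -0.887, -0.0], [0.0, 0.0, -1.0]]
ft_force: [-0.8, -0.3, 0.2]
grip_width: -0.0002
gripper_force: 0.0
```

Call:
jog_arm --plan "0 0 -7 0 0 0 255;0 0 -7 0 0 0 255;0 0 -7 0 0 0 255;0 0 -7 0 0 0 255;0 0 -7 0 0 0 255;0 0 -7 0 0 0 255;0 0 -7 0 0 0 255;0 0 -7 0 0 0 255;0 0 -7 0 0 0 255;0 0 -7 0 0 0 255"

```text
time_s: 14.55
position: [0.521, -0.0389, 0.1659]
tool_rot: [[-0.131, 0.991, 0.001], [0.991, 0.131, -0.0], [-0.0, 0.001, -1.0]]
ft_force: [0.1, -0.7, 0.3]
grip_width: -0.0002
gripper_force: 0.0
```

```bash
python3 p.py; python3 - <<'E'
from h import *
fit(cen=(.5207,-.0388))
E
```

```text
14.55 yaw 97.5 q6 -24.8 rel tool mm [-0.2  0.5  0. ] z 0.1659 F tool [-0.7  0.  -0.3]
tee 1246 rect [518.9 -37.6] [11.1 46.9] mean [516. -32.] ang 128.5 z [130.8 137.2 138.4]
nut 1343 rect [506.3  12.3] [18.7 36.8] mean [506.6  15.2] ang 103.3 z [102.4 105.6 109. ]
```

Call:
jog_arm --plan "0 0 -6 0 0 0 255;0 0 0 2.5 -1.75 0 255;0 0 0 2.5 -1.75 0 255;0 0 0 0 0 3.9 255;0 0 0 0 0 3.9 255;0 0 0 0 0.7 0 255;0 0 0 0 0 0 255"

```text
time_s: 15.18
position: [0.4831, 0.0035, 0.0876]
tool_rot: [[-0.223, 0.975, -0.002], [0.975, 0.223, 0.001], [0.001, -0.001, -1.0]]
ft_force: [1.1, -0.9, 0.1]
grip_width: -0.0002
gripper_force: 0.0
```

```bash
python3 p.py
```

```text
15.18 yaw 102.9 q6 -26.5 rel tool mm [ 49.6 -27.    0.1] z 0.0876 F tool [-1.1  0.9 -0.1]
```

Call:
jog_arm --plan "0 0 7 0.3 0.63 0.02 255;0 0 7 0.3 0.63 0.02 255;0 0 7 0.3 0.63 0.02 255;0 0 7 0.3 0.63 0.02 255;0 0 7 0.3 0.63 0.02 255"

```text
time_s: 15.6
position: [0.5151, 0.0173, 0.0892]
tool_rot: [[0.382, 0.924, 0.003], [0.924, -0.382, -0.001], [0.0, 0.003, -1.0]]
ft_force: [-1.1, -0.4, 0.2]
grip_width: 0.0003
gripper_force: 0.7
```

```bash
python3 p.py
```

```text
15.6 yaw 67.5 q6 11.2 rel tool mm [ 49.8 -26.4  -0.1] z 0.0892 F tool [-0.8 -0.9 -0.3]
```

Call:
jog_arm --plan "0 0 2.5 0.11 0.22 0.01 255;0 0 2.5 0.11 0.22 0.01 255"

```text
time_s: 15.77
position: [0.5201, 0.0175, 0.089]
tool_rot: [[0.458, 0.889, 0.003], [0.889, -0.458, -0.001], [0.001, 0.003, -1.0]]
ft_force: [-1.0, 0.4, 0.2]
grip_width: -0.0003
gripper_force: 0.5
```

```bash
python3 p.py
```

```text
15.77 yaw 62.7 q6 16.2 rel tool mm [ 49.9 -26.2  -0. ] z 0.089 F tool [-0.1 -1.  -0.2]
```

Call:
jog_arm --plan "0 0 2.5 0.11 0.22 0.01 255;0 0 2.5 0.11 0.22 0.01 255"

```text
time_s: 15.93
position: [0.5248, 0.0174, 0.0888]
tool_rot: [[0.534, 0.846, 0.003], [0.846, -0.534, -0.001], [0.001, 0.003, -1.0]]
ft_force: [-2.2, -0.2, 0.0]
grip_width: -0.0001
gripper_force: 0.5
```

```bash
python3 p.py
```

```text
15.93 yaw 57.7 q6 21.2 rel tool mm [ 49.8 -26.3  -0. ] z 0.0888 F tool [-1.4 -1.7 -0. ]
```

Call:
jog_arm --plan "0 0 2.5 0.11 0.22 0.01 255;0 0 2.5 0.11 0.22 0.01 255"

```text
time_s: 16.1
position: [0.5297, 0.0168, 0.0886]
tool_rot: [[0.606, 0.796, 0.003], [0.796, -0.606, -0.0], [0.001, 0.003, -1.0]]
ft_force: [-1.5, 0.6, -0.5]
grip_width: 0.0002
gripper_force: 0.4
```

```bash
python3 p.py
```

```text
16.1 yaw 52.7 q6 26.3 rel tool mm [ 49.8 -26.4   0. ] z 0.0886 F tool [-0.4 -1.5  0.5]
```

Call:
jog_arm --plan "0 0 2 0.09 0.18 0.01 255;0 0 2 0.09 0.18 0.01 255"

```text
time_s: 16.27
position: [0.5336, 0.016, 0.0885]
tool_rot: [[0.659, 0.752, 0.003], [0.752, -0.659, -0.0], [0.002, 0.003, -1.0]]
ft_force: [-1.4, 1.1, 0.2]
grip_width: 0.0006
gripper_force: 0.4
```

```bash
python3 p.py
```

```text
16.27 yaw 48.8 q6 30.2 rel tool mm [ 49.8 -26.2   0. ] z 0.0885 F tool [-0.1 -1.8 -0.2]
```

Call:
jog_arm --plan "0 0 2 0.09 0.18 0.01 255;0 0 1.5 0.07 0.13 0.01 255"

```text
time_s: 16.43
position: [0.537, 0.0151, 0.0883]
tool_rot: [[0.704, 0.71, 0.003], [0.71, -0.704, -0.0], [0.002, 0.003, -1.0]]
ft_force: [-1.2, -0.6, -0.3]
grip_width: 0.0001
gripper_force: 0.4
```

```bash
python3 p.py
```

```text
16.43 yaw 45.3 q6 33.7 rel tool mm [ 49.9 -26.2   0. ] z 0.0883 F tool [-1.2 -0.4  0.3]
```

Call:
jog_arm --plan "0 0 1.5 0.07 0.13 0.01 255;0 0 1.5 0.07 0.13 0.01 255"

```text
time_s: 16.6
position: [0.5398, 0.0142, 0.0881]
tool_rot: [[0.74, 0.673, 0.003], [0.673, -0.74, -0.0], [0.002, 0.002, -1.0]]
ft_force: [-0.6, 0.2, -0.1]
grip_width: -0.0
gripper_force: 0.5
```

```bash
python3 p.py
```

```text
16.6 yaw 42.3 q6 36.6 rel tool mm [ 49.9 -26.2   0. ] z 0.0881 F tool [-0.3 -0.6  0.1]
```

Call:
jog_arm --plan "0 0 2 0.09 0.18 0.01 255;0 0 2 0.09 0.18 0.01 255"

```text
time_s: 16.77
position: [0.5435, 0.0127, 0.0879]
tool_rot: [[0.785, 0.619, 0.003], [0.619, -0.785, -0.0], [0.002, 0.002, -1.0]]
ft_force: [-1.0, 0.3, 0.3]
grip_width: -0.0001
gripper_force: 0.5
```

```bash
python3 p.py
```

```text
16.77 yaw 38.3 q6 40.6 rel tool mm [ 50.  -26.2   0.1] z 0.0879 F tool [-0.6 -0.9 -0.3]
```

Call:
jog_arm --plan "0 0 2 0.09 0.18 0.01 255;0 0 2 0.09 0.18 0.01 255"

```text
time_s: 16.93
position: [0.5471, 0.0109, 0.0877]
tool_rot: [[0.827, 0.563, 0.003], [0.563, -0.827, -0.0], [0.002, 0.002, -1.0]]
ft_force: [-1.0, 0.2, 0.0]
grip_width: -0.0004
gripper_force: 0.5
```

```bash
python3 p.py
```

```text
16.93 yaw 34.3 q6 44.5 rel tool mm [ 50.  -26.1   0.1] z 0.0877 F tool [-0.7 -0.7 -0. ]
```

Call:
jog_arm --plan "0 0 2 0.09 0.18 0.01 255;0 0 2 0.09 0.18 0.01 255"

```text
time_s: 17.1
position: [0.5506, 0.0089, 0.0875]
tool_rot: [[0.864, 0.504, 0.003], [0.504, -0.864, -0.0], [0.003, 0.002, -1.0]]
ft_force: [-0.6, 0.4, -1.2]
grip_width: -0.0001
gripper_force: 0.5
```

```bash
python3 p.py; python3 - <<'E'
from h import *
for c in ['side']:
    im=imaging.get_image(c)
    cv2.imwrite('pics/s2.png',cv2.resize(im['pixels'][150:300,200:400,::-1],None,fx=4,fy=4))
    for r in models.tip_of(c,'nut_end_a')[:3]:
        u,v=r['at'];print(c,round(r['confidence'],2),np.round([u,v]),np.round(px2w(im,u,v),3))
E
```

```text
17.1 yaw 30.3 q6 48.3 rel tool mm [ 50.1 -26.    0.1] z 0.0875 F tool [-0.3 -0.6  1.2]
side 0.96 [267. 212.] [0.515 0.06  0.174]
side 0.72 [325. 210.] [ 0.466 -0.07   0.103]
side 0.71 [500. 198.] [ 0.158 -0.296  0.117]
```

View pics/s2.png

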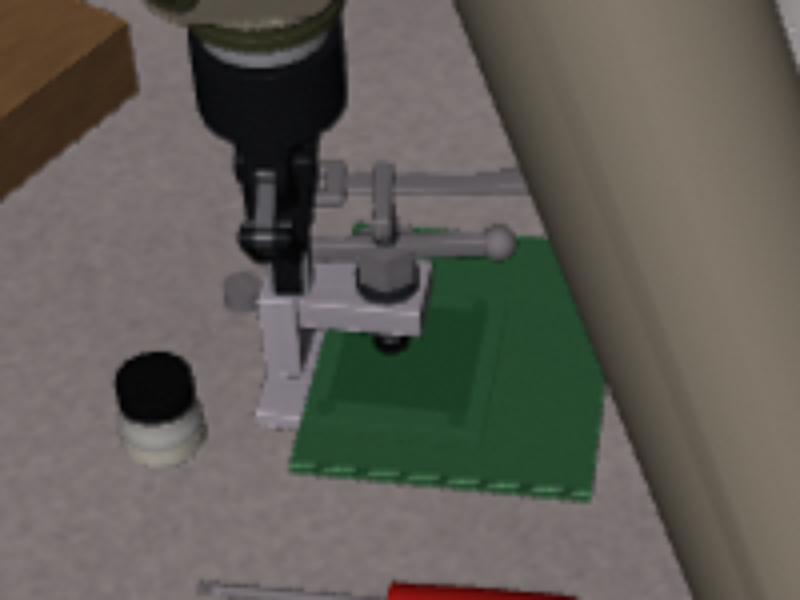

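The nut bar follows the finger, with its free ball at (500,243), and the hub looks almost on the boss. I'll continue in small steps.

Call:
jog_arm --plan "0 0 2 0.09 0.18 0.01 255;0 0 2 0.09 0.18 0.01 255"

```text
time_s: 17.37
position: [0.5534, 0.0067, 0.0865]
tool_rot: [[0.896, 0.444, 0.002], [0.444, -0.896, -0.0], [0.002, 0.001, -1.0]]
ft_force: [-0.8, 0.2, 1.0]
grip_width: -0.0001
gripper_force: 0.6
```

```bash
python3 p.py
```

```text
17.37 yaw 26.3 q6 52.1 rel tool mm [ 49.6 -26.2   0.1] z 0.0865 F tool [-0.7 -0.5 -1. ]
```

Call:
jog_arm --plan "0 0 1.5 0.07 0.13 0.01 255;0 0 1.5 0.07 0.13 0.01 255"

```text
time_s: 17.53
position: [0.5557, 0.005, 0.0863]
tool_rot: [[0.918, 0.396, 0.002], [0.396, -0.918, -0.0], [0.002, 0.001, -1.0]]
ft_force: [-1.3, 0.5, 1.1]
grip_width: -0.0003
gripper_force: 0.6
```

```bash
python3 p.py
```

```text
17.53 yaw 23.3 q6 55.0 rel tool mm [ 49.7 -26.2   0.1] z 0.0863 F tool [-1.  -1.  -1.1]
```

Call:
jog_arm --plan "0 0 1.5 0.07 0.13 0.01 255;0 0 1.5 0.07 0.13 0.01 255"

```text
time_s: 17.7
position: [0.5578, 0.0031, 0.0855]
tool_rot: [[0.938, 0.347, 0.002], [0.347, -0.938, -0.0], [0.001, 0.001, -1.0]]
ft_force: [-1.1, 0.0, 1.7]
grip_width: -0.0001
gripper_force: 0.8
```

```bash
python3 p.py
```

```text
17.7 yaw 20.3 q6 57.9 rel tool mm [ 49.5 -26.3   0.1] z 0.0855 F tool [-1.  -0.4 -1.7]
```

Call:
jog_arm --plan "0 0 1.5 0.07 0.13 0 255;0 0 1.5 0.07 0.13 0 255"

```text
time_s: 17.87
position: [0.5593, 0.0014, 0.0847]
tool_rot: [[0.955, 0.296, -0.0], [0.296, -0.955, 0.0], [-0.0, -0.001, -1.0]]
ft_force: [-4.1, 2.4, 2.4]
grip_width: 0.0
gripper_force: 2.0
```

```bash
python3 p.py
```

```text
17.87 yaw 17.2 q6 60.8 rel tool mm [ 48.9 -26.9   0. ] z 0.0847 F tool [-3.2 -3.5 -2.4]
```

Call:
jog_arm --plan "0 0 1.5 0.07 0.13 0 255;0 0 1.5 0.07 0.13 0 255"

```text
time_s: 18.03
position: [0.561, -0.0005, 0.0844]
tool_rot: [[0.969, 0.245, -0.001], [0.245, -0.969, 0.001], [-0.001, -0.001, -1.0]]
ft_force: [-4.5, 4.7, 4.1]
grip_width: 0.0001
gripper_force: 3.2
```

```bash
python3 p.py
```

```text
18.03 yaw 14.2 q6 63.6 rel tool mm [ 48.6 -27.2  -0. ] z 0.0844 F tool [-3.2 -5.7 -4. ]
```

Call:
jog_arm --plan "0 0 1.5 0.07 0.13 0 255;0 0 1.5 0.07 0.13 0 255"

```text
time_s: 18.2
position: [0.5626, -0.0021, 0.0843]
tool_rot: [[0.981, 0.194, -0.002], [0.194, -0.981, 0.002], [-0.001, -0.002, -1.0]]
ft_force: [-5.0, 7.4, 5.3]
grip_width: -0.0002
gripper_force: 4.3
```

```bash
python3 p.py
```

```text
18.2 yaw 11.2 q6 66.4 rel tool mm [ 48.5 -27.8  -0. ] z 0.0843 F tool [-3.5 -8.3 -5.3]
```

Call:
jog_arm --plan "0 0 1 0.05 0.09 0 255;0 0 0.7 0.03 0.06 0 255;0 0 0 0 0 0 255"

```text
time_s: 18.45
position: [0.5632, -0.0031, 0.0842]
tool_rot: [[0.986, 0.166, -0.003], [0.166, -0.986, 0.003], [-0.003, -0.003, -1.0]]
ft_force: [-7.1, 8.7, 5.7]
grip_width: -0.0003
gripper_force: 4.7
```

```bash
python3 p.py; python3 s.py
```

```text
18.45 yaw 9.5 q6 68.0 rel tool mm [ 48.1 -28.1  -0. ] z 0.0842 F tool [-5.6 -9.8 -5.6]
18.45 [ 0.5632 -0.0031  0.0842] q6 68.0 yaw 9.55 [-7.1  8.7  5.7] [ 1.297  1.007 -0.028] j [ -4.72 -46.33 -21.11  -1.42  -1.92   0.16] -0.0003155532141583451 4.6818870306015015
```

Call:
jog_arm --plan "0 0 0 0 0 0 255;0 0 0 0 0 0 255;0 0 0 0 0 0 255;0 0 0 -0.3 -0.5 0 255;0 0 0 0 -1 0 255;0 0 0 0 0 -4 255;0 0 0 0 0 -4 255;0 0 0 0 0 -4 255;0 0 0 0 0 0 255;0 0 0 0 0 0 255"

```text
time_s: 19.28
position: [0.5599, 0.01, 0.2064]
tool_rot: [[0.986, 0.167, 0.006], [0.167, -0.986, -0.001], [0.005, 0.002, -1.0]]
ft_force: [-0.3, 0.6, 0.3]
grip_width: -0.0001
gripper_force: 0.0
```

```bash
python3 p.py; python3 - <<'E'
from h import *
fit(cen=(.5207,-.0388))
fit('side',cen=(.5207,-.0388))
im=imaging.get_image('side');cv2.imwrite('pics/s3.png',cv2.resize(im['pixels'][150:300,200:400,::-1],None,fx=4,fy=4))
E
```

```text
19.28 yaw 9.6 q6 69.3 rel tool mm [ 47.  -41.6   0.2] z 0.2064 F tool [-0.2 -0.7 -0.3]
tee 1010 rect [522.1 -41.9] [12.3 43.8] mean [523.6 -41.5] ang 125.0 z [130.4 136.9 138.2]
nut 1135 rect [526.2 -37.7] [130.9  19.5] mean [543.8 -31.2] ang 18.6 z [ 97.6 101.5 104.8]
tee 89 rect [519.7 -37.6] [10.6 52.6] mean [518.2 -34.6] ang 124.6 z [132.1 138.  140.4]
nut 191 rect [519.7 -35.9] [141.7  16.4] mean [516.1 -36.6] ang 18.6 z [ 96.3 101.3 105.8]
```

View pics/s3.png

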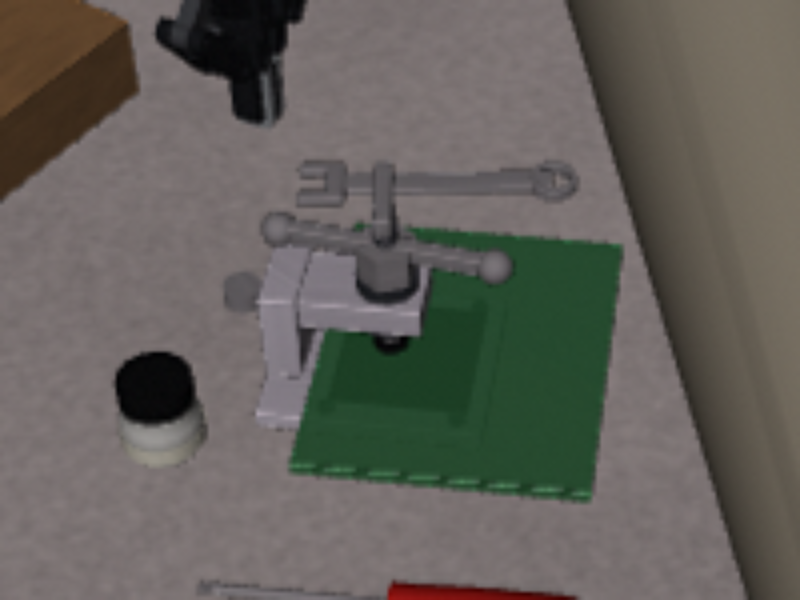

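The nut is down on the boss, with its balls at (278,230) and (495,267). The tee hasn't turned, the glass is in place and the gripper is clear, so I'm handing in.

```bash
python3 -c "
from h import *
print(job.close_job())"
```

```text
the job is handed in; nothing more can be done
None
```

I handed the job in at about 19 s of the 67 s allowed: the bolt bears lightly on the glass (about 0.33 N m) and the jam nut is hand-tight on the boss (about 0.6 N m), both estimated from wrist readings; the last picture showed the glass in place and the gripper clear, and the hand-in returned no verdict.

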